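# Brush out the blue pill bottle on the carousel

## Robot

A 7-joint arm with a two-finger parallel gripper is mounted at the origin on the work surface. World frame = base frame: x ahead of the robot, y to its left, z up, the work surface at z = 0. Lengths are in m, angles in rad, forces in N, time in s.
With the tool pointing down it reaches from about 0.35 to 0.9 m from the base axis. Payload 8.1 kg.
Tool frame: the origin (TCP) lies on the centre line of the jaws, within the pads' length; the fingertips stand arm.tips_ahead ahead of it and the grasp point (between the pads) lies 8 mm behind it (arm.tips_ahead is the distance from the TCP to the fingertips, in m); z points along the fingers, y is the direction in which the jaws open and shut (so a half turn about z gives the same grasp; the last joint's range is limited). The gripper opens to 92 mm and grips with 3 to 60 N. Pads are 19 mm wide; open, the fingers measure 130 mm over their backs; the gripper's body (75 mm by 190 mm) begins 47 mm behind the grasp point.
Start: joints at [1.196, 0.434, 0.025, 1.573, -0.012, 1.134, -0.075], TCP at [0.168, -0.602, 0.238] pointing down, gripper open.
Joint ranges: [-2.62, 2.62], [-0.44, 2.09], [-1.27, 1.32], [0.08, 2.57], [-1.32, 4.46], [0.12, 2], [-2.74, 2.74]. Speed limits (rad/s): [2.22, 2.22, 3.01, 3.01, 3.14, 3.14, 3.14].

## Interface

Orientations are given as a rotation vector (axis times angle).
In Python, from cell import arm gives the robot as it stands. The module is installed in compiled form; this text tells all that it offers.
- The arm moves only by the tool jog_arm, never from a script. Its argument "moves" is a list of rows, each an object with "twist": the turn, a rotation vector about the tool's x, y, z in units of 10 degrees (1.0 is 10 degrees), a list of three; "xyz": the shift along the tool's x, y, z in units of 60 mm (1.0 is 60 mm), a list of three; "grip": the closure, from -1 (fully open) to 1 (shut). A call has 1 to 5 rows; each row is the pose to reach, as a shift and turn from the pose commanded when the call began, along the tool's axes at that moment; what a row does not reach only later rows make up. A row lasts 1/8 s, in which the tool goes at most 62.5 mm and 10.7 degrees, less where a joint would pass 70% of its speed; a pose out of reach is approached as far as the arm can. A call with a gripper value outside its range is refused whole. The fingers move at their own pace and stop on an object; "force" is the grip in N (left out, the last holds). Time passes only in rows, so rows that repeat a pose let the fingers close. It gives the time, the measured TCP pose, the force and the opening at its end, in the units of the state.
- arm.observe(): the state, without advancing time (a new reading comes with each control period).
- arm.get_image(name): name is "side" or "top"; returns the picture (384x512x3 uint8, blue, green, red); there is no depth.
- arm.camera_params(name): a dict with "mtx" (3x3 intrinsics, pixels), "T" (4x4, takes a point from camera to world coordinates). Camera axes: x right, y down, z forward; pixel columns grow to the right and rows downward; lengths in m; the calibration is good to about 2 mm. A picture is of the moment at which its call begins. camera_params takes no time and is no camera call.
- arm.sign_off(): hands the job in, once; it reports no verdict.
The state is a dict: "clock": time; "joints": joint angles; "dq": joint speeds; "joint_efforts": joint torques, N m; "position": TCP position; "ee_rot": TCP orientation; "force": force on the tool from outside, world axes, zero at the start; "ft_torque": the same for the moment, N m; "width": opening from 0.0 (shut) to 1.0 (fully open).
Only numpy, scipy, OpenCV 4.12 (cv2) and the standard library are available. Lean on these libraries where they do the work, as an engineer would, in place of code of your own. Each camera call takes 0.05 s, during which the arm holds its last target. There are 200 camera calls.

## Task

Turn the spice carousel until the open blue pill bottle stands in front, at the white pointer on its tray. Then take the bottle brush out of its green caddy, gently dip its head well into the lower half of the blue bottle, hold it there for a second, and stand the brush back in the caddy with the blue bottle still at the pointer. Keep the brush out of the open orange bottle and leave everything else on the table where it stands.

Things in the scene. Friction and masses are not known exactly. Their poses are not given: they have to be found in the camera images.
- tray: Fixed round grey tray under the carousel, 316 mm across, 10 mm thick. Origin: centre of its underside, on the carousel's vertical axis. Its -x axis points to the front, where a white pointer arrow lies on its rim.
- carousel: Wooden turning deck with five upright pill bottles fixed to it: one blue and open, one orange and open, three amber with white caps. Deck 244 mm across, its top 24 mm above the table. Turns either way without stops, needs 1 to 2 N at a bottle, stays where left. Origin: centre of the deck's underside, on the vertical axis; its -x axis points to the blue bottle.
- post_top (a point): Top of the steel post, 24 mm thick, at the deck's centre, 79 mm above the table. Round it the bottles, each 54 mm across and 85 mm tall (rims and caps 109 mm above the table), stand with their centres 85 mm from the axis, 72 degrees apart, so that about 46 mm is free between neighbours.
- blue_mouth (a point): Centre of the mouth of the open blue bottle, at its rim, 109 mm above the table. Inside it is 49 mm wide and 77 mm deep. z up.
- orange_mouth (a point): Centre of the mouth of the open orange bottle, at its rim; same size as the blue one.
- front_mark (a point): The point 85 mm in front of the carousel's axis, at bottle rim height, where the blue bottle's mouth is when it stands exactly at the white pointer.
- riser: Fixed clear acrylic shelf bridging the back of the carousel. Origin: on the table at the carousel's axis, axes as the tray's. Board 370 mm wide (y), 58 to 188 mm behind the axis (+x), underside at 145 mm, top at 153 mm; side panels 8 mm thick at y = -181 and +181 mm, 78 to 188 mm behind the axis. A fixed carton and jar on its ends reach 203 mm.
- caddy: Fixed green square cup, 48 mm wide outside, 38 mm inside, 70 mm tall, with a 60 mm square foot plate 4 mm thick. Origin: centre of its underside; z up.
- caddy_floor (a point): Centre of the caddy's inner floor, 5 mm above the table.
- brush: Loose rigid bottle brush, 170 mm long, 50 to 100 g, upright in the caddy. Ribbed yellow and orange round head 23 mm thick from 0 to 55 mm, steel stem 10 mm thick from 55 to 100 mm, round black handle 18 mm thick from 100 to 170 mm. Origin: centre of the flat end of the head; z runs towards the handle.
- brush_tip (a point): Centre of the flat end of the brush head (the brush's origin).
- flashlight: Loose silver flashlight standing on its head, 42 mm across at the foot, 150 mm tall. Origin: centre of its underside. Leave alone.
- water: Loose steel water bottle with a blue cap, 64 mm across, 170 mm tall, upright. Origin: centre of its underside. Leave alone.
- coaster: Fixed round wooden coaster, 96 mm across, 8 mm thick, under the mug. Origin: centre of its underside.
- mug: Loose white mug, 76 mm across, 90 mm tall, handle to its +y, on the coaster. Origin: centre of its underside. Leave alone.
- organizer: Loose clear acrylic pill organizer, 42 x 160 x 28 mm (x, y, z), open at the top. Origin: centre of its underside. Leave alone.
- remote: Loose black remote control, 44 x 150 x 18 mm. Origin: centre of its underside. Leave alone.
Mind the look-alikes: they are no part of the job. Several things look just like the caddy: the one meant starts nearest to the robot's base.

How it is judged:
On the way, in this order (a step that is already met when the one before it is completed fails the run):
1. the blue bottle stands at the white pointer (within 25 mm), with the brush still in its caddy (horizontal distance between blue_mouth and front_mark below 0.025 m and horizontal distance between brush_tip and caddy_floor below 0.03 m), for 0.3 s.
2. the brush tip is in the lower half of the blue bottle at the pointer (40 mm or more below its rim) for 0.7 s (horizontal distance between blue_mouth and front_mark below 0.03 m and z of brush_tip in the frame of blue_mouth below -0.04 m and horizontal distance between brush_tip and blue_mouth below 0.024 m), for 0.7 s.
At the end, for the whole second after the job is handed in: The brush stands released and at rest in the caddy, head down on its floor (tip within 18 mm of the floor's centre and 12 mm of its height, leaning under 0.3 rad); the blue bottle is at rest within 30 mm of the pointer position (horizontal distance between brush_tip and caddy_floor below 0.018 m and z of brush_tip in the frame of caddy_floor below 0.012 m and angle between brush's own z axis and vertical below 0.3 rad and linear speed of brush below 0.02 m/s and horizontal distance between blue_mouth and front_mark below 0.03 m and angular speed of carousel below 0.05 rad/s); the robot touches nothing.
It fails at once if the brush strikes or presses the carousel or its bottles with more than 15 N (contact force between brush and carousel above 15 N).
It fails at once if the brush enters the open orange bottle (horizontal distance between brush_tip and orange_mouth below 0.025 m and z of brush_tip in the frame of orange_mouth below -0.005 m).
It fails at once if a bystander is moved by more than 30 mm or tipped (distance of any of flashlight, water, mug, organizer, remote from where it was at the start of the episode above 0.03 m or angle between any of flashlight, water, mug's own z axis and vertical above 0.3 rad).
It also fails if it takes over 72 s, if anything falls off the work surface, if the arm or the gripper's body presses on something with over 40 N, if the wrist force passes 120 N, or if a joint passes its speed limit or range.

## Working session

There is one attempt and no reset: what is moved stays moved. The work goes in short steps, Python scripts to look and compute and a tool call to move; the robot and the scene stay as the last step left them, time stands still between calls to the robot, and variables do not carry over. Pictures are saved under pics/ and viewed, about 8 in all and at most 12, crops included, and the job is handed in when it is done.

Besides the shell and the picture viewer there is one more tool, called as name(argument=value, ...), one argument or row to a line, values as JSON. jog_arm: Moves the arm, as the interface text tells. Its arguments: {"type":"object","properties":{"moves":{"type":"array","items":{"type":"object","properties":{"twist":{"type":"array","items":{"type":"number"}},"xyz":{"type":"array","items":{"type":"number"}},"grip":{"type":"number"}}}},"force":{"type":"number"}},"required":["moves"]}

```bash
mkdir -p pics
python3 - <<'E'
from cell import arm
import cv2,numpy as np
for n in("side","top"):
    cv2.imwrite(f"pics/{n}0.png",arm.get_image(n)); p=arm.camera_params(n);print(n,np.round(p["mtx"],1).tolist(),np.round(p["T"],3).tolist())
print(arm.observe(),arm.tips_ahead)
E
```

```text
side [[413.3, 0.0, 254.4], [0.0, 413.3, 182.9], [0.0, 0.0, 1.0]] [[-0.993, -0.057, 0.099, 0.425], [-0.114, 0.577, -0.809, 0.995], [-0.011, -0.815, -0.58, 0.814], [0.0, 0.0, 0.0, 1.0]]
top [[408.0, 0.0, 260.2], [0.0, 408.0, 188.5], [0.0, 0.0, 1.0]] [[-0.023, -0.994, 0.107, 0.425], [-1.0, 0.023, -0.002, 0.009], [-0.001, -0.107, -0.994, 1.299], [0.0, 0.0, 0.0, 1.0]]
{'clock': 0.1, 'joints': array([ 1.19640226,  0.43518909,  0.02494914,  1.573987  , -0.0115779 ,
        1.13399665, -0.07510175]), 'dq': array([-6.29365863e-05, -7.80582426e-04, -4.93406354e-04, -2.10832154e-03,
        4.36972882e-04,  5.07148756e-04,  1.70797537e-03]), 'joint_efforts': array([ 2.92445431e-03, -6.69127321e+01,  9.87717547e-01, -3.15146434e+01,
       -6.05894253e-02,  3.75037815e-02,  8.53684423e-05]), 'position': array([ 0.16762845, -0.6016497 ,  0.23700832]), 'ee_rot': array([-3.11125264e+00, -4.25369737e-01,  5.23228720e-04]), 'force': array([0.87597899, 0.64096513, 0.0961838 ]), 'ft_torque': array([ 0.00853537, -0.01079047,  0.03930016]), 'width': 0.9995203152918358} 0.011
```

View pics/top0.png

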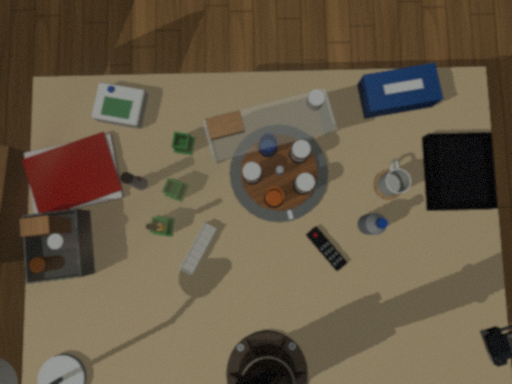

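View pics/side0.png

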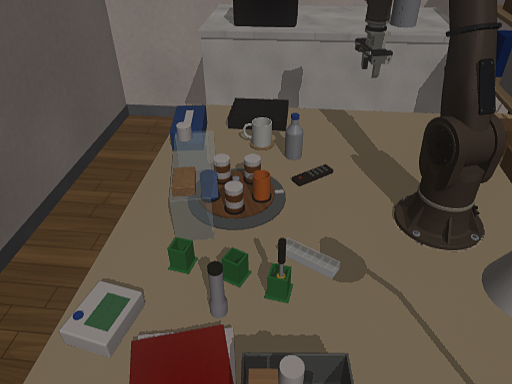

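The top view shows the blue bottle at (268,146), at the back under the shelf. Orange is at (274,197), the pointer at (290,214), the post at (280,170), and the brush in the nearest caddy at (162,226). Next I'll measure these.

```bash
cat > h.py <<'E'
import cv2,numpy as np
from cell import arm
def ray(n,u,v,z):
    p=arm.camera_params(n);T=np.array(p["T"]);d=T[:3,:3]@np.linalg.solve(p["mtx"],[u,v,1.]);o=T[:3,3]
    return (o+d*(z-o[2])/d[2])[:2]
def proj(n,P):
    p=arm.camera_params(n);T=np.array(p["T"]);c=np.linalg.inv(T)@np.r_[P,1];q=np.array(p["mtx"])@c[:3];return q[:2]/q[2]
def blobs(im,lo,hi,amin=15):
    m=cv2.inRange(cv2.cvtColor(im,cv2.COLOR_BGR2HSV),np.array(lo),np.array(hi))
    n,_,s,c=cv2.connectedComponentsWithStats(m)
    return [(np.round(c[i],1).tolist(),s[i].tolist()) for i in range(1,n) if s[i][4]>=amin]
E
python3 - <<'E'
from h import *
t=cv2.imread("pics/top0.png")
for nm,lo,hi in(("green",(45,80,30),(85,255,255)),("orange",(3,180,90),(12,255,255)),("blue",(105,120,40),(125,255,255)),("white",(0,0,140),(180,60,255))):
    print(nm,[b for b in blobs(t,lo,hi) if 100<b[0][0]<400 and b[0][1]<280])
cv2.imwrite("pics/crop1.png",np.hstack([cv2.resize(t[110:235,220:340],(384,400),interpolation=cv2.INTER_CUBIC),cv2.resize(t[125:250,110:230],(384,400),interpolation=cv2.INTER_CUBIC)]))
E
```

```text
green [([116.2, 107.2], [103, 98, 28, 19, 403]), ([182.1, 142.8], [172, 132, 23, 23, 366]), ([174.2, 189.4], [164, 179, 18, 22, 172]), ([161.5, 218.9], [153, 216, 15, 7, 50]), ([164.9, 231.3], [151, 222, 22, 14, 91])]
orange [([110.1, 183.9], [99, 173, 21, 22, 136]), ([273.9, 196.3], [266, 189, 17, 16, 183])]
blue [([268.7, 149.6], [262, 147, 14, 6, 39]), ([381.5, 222.7], [377, 218, 10, 10, 80])]
white [([117.2, 101.6], [91, 84, 51, 40, 842]), ([316.1, 96.0], [309, 88, 15, 17, 191]), ([300.9, 148.3], [293, 141, 16, 16, 193]), ([251.3, 170.5], [244, 163, 16, 16, 202]), ([305.0, 181.5], [297, 174, 17, 16, 204]), ([115.2, 195.0], [109, 193, 11, 5, 33]), ([289.9, 214.2], [289, 211, 3, 7, 17])]
```

View pics/crop1.png

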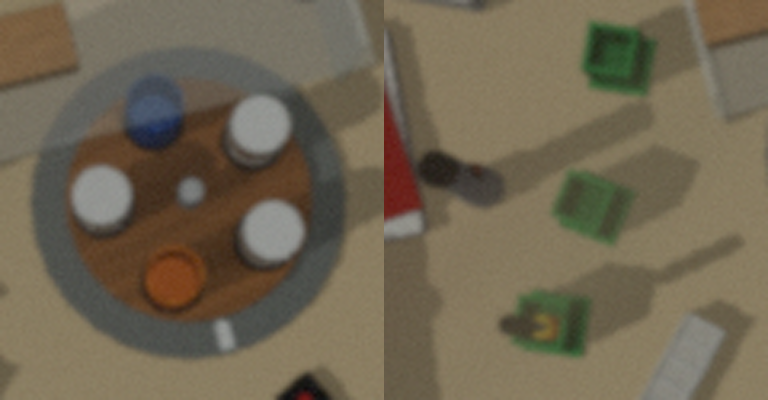

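The left crop shows caps, post, pointer and deck. The right crop shows the brush, with its black handle end at about (150.5,226.5) px, leaning towards image left mostly by perspective. Next, circle fit and brush triangulation.

Run:
```python
from h import *
from scipy.optimize import least_squares
pts=[ray("top",*p,.109) for p in((300.9,148.3),(305.,181.5),(273.9,196.3),(251.3,170.5))]
# order: caps spaced 72deg; fit centre + phase
def f(q):
    return np.concatenate([q[:2]+.085*np.array([np.cos(q[2]+s*k*1.2566),np.sin(q[2]+s*k*1.2566)])-p for k,p in enumerate(pts)])
for s in(1,-1):
    r=least_squares(f,[*np.mean(pts,0),0.5 if s<0 else -.5]);print(s,r.cost,np.round(r.x,4),"rms",np.sqrt(2*r.cost/4))
    if r.cost<1e-3: 
        c=r.x[:2];print("blue ang",np.degrees(r.x[2]-s*1.2566),"pts",[np.round(np.degrees(np.arctan2(*(p-c)[::-1])),1) for p in pts])
print("post",ray("top",279.5,169.8,.079),"pointer",ray("top",289.9,214.2,.010))
p=ray("top",289.9,214.2,.010)-c;print("front ang",np.degrees(np.arctan2(p[1],p[0])),np.hypot(*p))
for n,u,v,z in(("caddytop",164,226,.07),("handletop",151,226.5,.174),("flash",128,177,.15),("water",382,222.7,.17),("org",198,248,.02),("remote",326,249,.018),("caddy2",174.2,188,.07)):print(n,np.round(ray("top",u,v,z),3))
s=cv2.imread("pics/side0.png")
print(blobs(s,(45,80,30),(85,255,255)), "side handle top",ray("side",282.5,240,.174))
cv2.imwrite("pics/crop2.png",cv2.resize(s[220:310,210:330],(800,600),interpolation=cv2.INTER_CUBIC))
```

```text
1 0.01823402347079015 [ 0.5753 -0.0694 -1.4612] rms 0.09548304422982687
-1 2.5061359077806297e-06 [ 0.6142 -0.0524 -0.8542] rms 0.0011194051786061715
blue ang 23.0531074204118 pts [np.float64(-48.7), np.float64(-120.6), np.float64(166.9), np.float64(94.6)]
post [ 0.61221871 -0.05283057] pointer [ 0.48040768 -0.08517096]
front ang -166.22243395121262 0.13779898986640304
caddytop [0.451 0.298]
handletop [0.448 0.309]
flash [0.591 0.382]
water [ 0.444 -0.327]
org [0.382 0.204]
remote [ 0.369 -0.193]
caddy2 [0.565 0.267]
[([181.4, 255.0], [168, 237, 30, 37, 802]), ([235.2, 266.6], [221, 247, 31, 41, 831]), ([278.6, 284.2], [264, 263, 29, 40, 758]), ([106.6, 311.6], [84, 293, 46, 38, 861])] side handle top [0.44648669 0.31557401]
```

View pics/crop2.png

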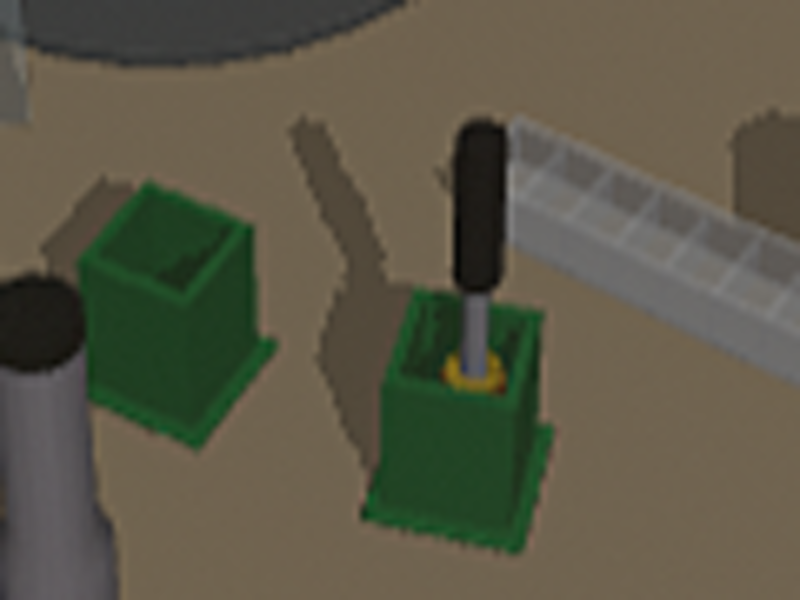

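jog_arm(
  moves=[
    {"xyz": [0.74, -0.66, 0], "twist": [0, 0, 0.5], "grip": -0.6},
    {"xyz": [1.48, -1.32, 0], "twist": [0, 0, 1], "grip": -0.6},
    {"xyz": [2.22, -1.98, 0], "twist": [0, 0, 1.5], "grip": -0.6},
    {"xyz": [2.96, -2.64, 0], "twist": [0, 0, 2], "grip": -0.6},
    {"xyz": [3.7, -3.3, 0], "twist": [0, 0, 2.5], "grip": -0.6},
  ],
)

```text
clock: 0.72
position: [0.3292, -0.3499, 0.2376]
ee_rot: [-3.131, 0.263, 0.0]
force: [0.6, -0.2, 1.1]
width: 0.801
```

```bash
cat >> h.py <<'E'
from scipy.spatial.transform import Rotation as R
def plan(P,xang=None):
    o=arm.observe();M=R.from_rotvec(o["ee_rot"]).as_matrix()
    print("t",round(o["clock"],2),"pos",np.round(o["position"],4),"z",np.round(M[:,2],3),"xang",round(np.degrees(np.arctan2(M[1,0],M[0,0])),1),"F",np.round(o["force"],1),"w",round(o["width"]*92,1))
    if P is None:return
    d=M.T@(np.array(P)-o["position"])/.06
    tw=np.zeros(3)
    if xang is not None:
        a=np.radians(xang);W=np.array([[np.cos(a),np.sin(a),0],[np.sin(a),-np.cos(a),0],[0,0,-1]])
        tw=R.from_matrix(M.T@W).as_rotvec(degrees=True)/10
    print("xyz",np.round(d,2),"twist",np.round(tw,2),"rows",np.linalg.norm(d)*.06/.06)
E
python3 - <<'E'
from h import *
plan([.5314,-.0331,.225],-13.1)
for n,u,v,z in(("caddy rim",279.75,271.5,.07),("handle top",282.3,239.2,.172),("head top",281.1,275.8,.06)):print(n,np.round(ray("side",u,v,z),4))
E
```

```text
t 0.72 pos [ 0.3292 -0.3499  0.2376] z [-0.  0. -1.] xang -9.6 F [ 0.6 -0.2  1.1] w 73.7
xyz [ 2.44 -5.77  0.21] twist [0.   0.   0.35] rows 6.267858424113347
caddy rim [0.4502 0.314 ]
handle top [0.4472 0.3109]
head top [0.4465 0.3181]
```

jog_arm(
  moves=[
    {"xyz": [0.38, -0.9, 0], "twist": [0, 0, 0.1], "grip": -0.6},
    {"xyz": [0.76, -1.8, 0], "twist": [0, 0, 0.2], "grip": -0.6},
    {"xyz": [1.14, -2.7, 0], "twist": [0, 0, 0.35], "grip": -0.6},
    {"xyz": [1.52, -3.6, 0.1], "twist": [0, 0, 0.35], "grip": -0.6},
    {"xyz": [1.9, -4.5, 0.2], "twist": [0, 0, 0.35], "grip": -0.6},
  ],
)

```text
clock: 1.35
position: [0.4858, -0.1025, 0.2256]
ee_rot: [3.121, -0.354, 0.0]
force: [0.4, -0.3, 0.1]
width: 0.802
```

Run:
```python
from h import *
plan([.5314,-.0331,.105],-13.1)
```

```text
t 1.35 pos [ 0.4858 -0.1025  0.2256] z [ 0. -0. -1.] xang -12.9 F [ 0.4 -0.3  0.1] w 73.8
xyz [ 0.48 -1.3   2.01] twist [ 0.   -0.    0.02] rows 2.4396028482301486
```

jog_arm(
  moves=[
    {"xyz": [0.3, -0.8, 0.2], "grip": -0.6},
    {"xyz": [0.48, -1.3, 0.5], "grip": -0.6},
    {"xyz": [0.48, -1.3, 1.2], "grip": -0.6},
    {"xyz": [0.48, -1.3, 2.0], "grip": -0.6},
    {"xyz": [0.48, -1.3, 2.0], "grip": -0.35},
  ],
)

```text
invalid input at $.moves[0]: expected keys twist, xyz, grip
```

jog_arm(
  moves=[
    {"xyz": [0.02, 0.22, 0], "twist": [0, 0, -0.9], "grip": -0.35},
    {"xyz": [0.07, 0.44, 0], "twist": [0, 0, -1.8], "grip": -0.35},
    {"xyz": [0.15, 0.64, 0], "twist": [0, 0, -2.7], "grip": -0.35},
    {"xyz": [0.27, 0.83, 0], "twist": [0, 0, -3.6], "grip": -0.35},
    {"xyz": [0.42, 1.0, 0], "twist": [0, 0, -4.5], "grip": -0.35},
  ],
)

```text
clock: 1.98
position: [0.496, -0.1687, 0.2254]
ee_rot: [-3.017, -0.875, 0.001]
force: [1.0, -0.6, 0.7]
width: 0.674
```

Run:
```python
from h import *
plan(None)
im=arm.get_image("top");cv2.imwrite("pics/t1.png",im)
print([b[0] for b in blobs(im,(0,0,140),(180,60,255)) if 230<b[0][0]<330],[b[0] for b in blobs(im,(3,180,90),(12,255,255)) if 230<b[0][0]<330],[b for b in blobs(im,(105,120,40),(125,255,255)) if 230<b[0][0]<330])
```

```text
t 1.98 pos [ 0.496  -0.1687  0.2254] z [-0.001  0.    -1.   ] xang 32.4 F [ 1.  -0.6  0.7] w 62.0
[[292.4, 101.1], [300.9, 148.3], [251.1, 170.3], [305.0, 181.4], [319.7, 204.4], [289.8, 214.5]] [[273.8, 196.0]] [([268.9, 149.7], [263, 147, 12, 7, 38])]
```

The first call was refused because I left out the twist key, so the arc ran in the air and touched nothing. I'll go back to the approach.

Run:
```python
from h import *
plan([.5314,-.0331,.105],-13.1)
```

```text
t 2.02 pos [ 0.4967 -0.1705  0.2253] z [-0.    -0.001 -1.   ] xang 32.7 F [ 1.  -1.8  0.6] w 62.1
xyz [ 1.73 -1.62  2.  ] twist [0.   0.   4.58] rows 3.0990702847303186
```

jog_arm(
  moves=[
    {"xyz": [0.35, -0.32, 0], "twist": [0, 0, 0.9], "grip": -0.6},
    {"xyz": [0.7, -0.65, 0], "twist": [0, 0, 1.8], "grip": -0.6},
    {"xyz": [1.04, -0.97, 0], "twist": [0, 0, 2.75], "grip": -0.6},
    {"xyz": [1.4, -1.3, 0], "twist": [0, 0, 3.7], "grip": -0.6},
    {"xyz": [1.73, -1.62, 0], "twist": [0, 0, 4.58], "grip": -0.6},
  ],
)

```text
clock: 2.65
position: [0.5325, -0.0294, 0.2255]
ee_rot: [-3.118, 0.388, 0.001]
force: [0.9, -0.4, -0.7]
width: 0.8
```

jog_arm(
  moves=[
    {"xyz": [0, 0, 0.5], "twist": [0, 0, 0], "grip": -0.6},
    {"xyz": [0, 0, 1.0], "twist": [0, 0, 0], "grip": -0.6},
    {"xyz": [0, 0, 1.5], "twist": [0, 0, 0], "grip": -0.6},
    {"xyz": [0, 0, 2.0], "twist": [0, 0, 0], "grip": -0.6},
    {"xyz": [0, 0, 2.0], "twist": [0, 0, 0], "grip": -0.35},
  ],
)

```text
clock: 3.28
position: [0.5307, -0.0306, 0.1038]
ee_rot: [3.118, -0.378, -0.008]
force: [0.1, 0.9, 1.1]
width: 0.735
```

Run:
```python
from h import *
plan([.5314,-.0331,.105],-13.1)
```

```text
t 3.27 pos [ 0.5307 -0.0306  0.1038] z [-0.005  0.    -1.   ] xang -13.8 F [0.1 0.9 1.1] w 67.6
xyz [ 0.02  0.04 -0.02] twist [ 0.01  0.03 -0.07] rows 0.04814200579301436
```

Well placed. Now the 90° stroke.

jog_arm(
  moves=[
    {"xyz": [0.02, 0.22, 0], "twist": [0, 0, -0.9], "grip": -0.35},
    {"xyz": [0.07, 0.44, 0], "twist": [0, 0, -1.8], "grip": -0.35},
    {"xyz": [0.15, 0.64, 0], "twist": [0, 0, -2.7], "grip": -0.35},
    {"xyz": [0.27, 0.83, 0], "twist": [0, 0, -3.6], "grip": -0.35},
    {"xyz": [0.42, 1.0, 0], "twist": [0, 0, -4.5], "grip": -0.35},
  ],
)

```text
clock: 3.9
position: [0.5426, -0.0952, 0.107]
ee_rot: [3.023, 0.852, -0.001]
force: [-2.2, 1.1, 0.1]
width: 0.676
```

```bash
cat >> h.py <<'E'
C=np.array([.6142,-.0524])
def look(name):
    im=arm.get_image("top");cv2.imwrite(f"pics/{name}.png",im)
    for nm,lo,hi in(("w",(0,0,140),(180,60,255)),("o",(3,180,90),(12,255,255)),("b",(105,120,40),(125,255,255))):
        for b in blobs(im,lo,hi):
            d=ray("top",*b[0],.109)-C
            if np.hypot(*d)<.12:print(nm,b[0],b[1][4],"r",round(np.hypot(*d),3),"ang",round(np.degrees(np.arctan2(d[1],d[0])),1))
E
python3 - <<'E'
from h import *
plan(None);look("t2")
E
```

```text
t 3.9 pos [ 0.5426 -0.0952  0.107 ] z [-0. -0. -1.] xang 31.5 F [-2.2  1.1  0.1] w 62.2
w [283.3, 139.4] 218 r 0.085 ang -8.6
w [259.3, 187.5] 215 r 0.085 ang 133.0
w [282.9, 190.3] 79 r 0.068 ang -173.9
b [254.2, 159.1] 166 r 0.08 ang 70.1
```

jog_arm(
  moves=[
    {"xyz": [0.02, 0.22, 0], "twist": [0, 0, -0.9], "grip": -0.35},
    {"xyz": [0.07, 0.44, 0], "twist": [0, 0, -1.8], "grip": -0.35},
    {"xyz": [0.15, 0.64, 0], "twist": [0, 0, -2.7], "grip": -0.35},
    {"xyz": [0.27, 0.83, 0], "twist": [0, 0, -3.6], "grip": -0.35},
    {"xyz": [0.42, 1.0, 0], "twist": [0, 0, -4.5], "grip": -0.35},
  ],
)

```text
clock: 4.58
position: [0.5958, -0.1336, 0.1069]
ee_rot: [2.47, 1.94, -0.001]
force: [-1.8, 0.9, 1.0]
width: 0.676
```

jog_arm(
  moves=[
    {"xyz": [0, 0, 0], "twist": [0, 0, 0], "grip": -0.6},
    {"xyz": [0, 0, -0.5], "twist": [0, 0, 0], "grip": -0.6},
    {"xyz": [0, 0, -1], "twist": [0, 0, 0], "grip": -0.6},
    {"xyz": [0, 0, -1.5], "twist": [0, 0, 0], "grip": -0.6},
    {"xyz": [0, 0, -1.9], "twist": [0, 0, 0], "grip": -0.6},
  ],
)

```text
clock: 5.2
position: [0.5954, -0.1325, 0.2218]
ee_rot: [2.476, 1.932, 0.001]
force: [1.1, 0.4, 0.5]
width: 0.805
```

Run:
```python
from h import *
plan(None);look("t3")
```

```text
t 5.2 pos [ 0.5954 -0.1325  0.2218] z [ 0.001 -0.    -1.   ] xang 75.9 F [1.1 0.4 0.5] w 74.1
w [292.3, 142.2] 243 r 0.085 ang -27.5
w [259.2, 147.6] 248 r 0.085 ang 44.1
w [306.5, 170.1] 106 r 0.079 ang -96.8
w [279.4, 169.1] 15 r 0.005 ang 163.6
w [284.7, 195.6] 258 r 0.084 ang -171.8
b [254.7, 182.9] 199 r 0.087 ang 120.3
```

Run:
```python
from h import *
plan([.5301,-.0645,.105],8.2)
```

```text
t 5.25 pos [ 0.5968 -0.1324  0.2249] z [ 0.005 -0.001 -1.   ] xang 75.9 F [1.1 0.2 3. ] w 73.8
xyz [ 0.83 -1.36  1.99] twist [ 0.03 -0.02  6.77] rows 2.5508123172658723
```

jog_arm(
  moves=[
    {"xyz": [0.2, -0.35, 0], "twist": [0, 0, 1], "grip": -0.6},
    {"xyz": [0.4, -0.7, 0], "twist": [0, 0, 2], "grip": -0.6},
    {"xyz": [0.6, -1.0, 0], "twist": [0, 0, 3], "grip": -0.6},
    {"xyz": [0.83, -1.36, 0], "twist": [0, 0, 4], "grip": -0.6},
    {"xyz": [0.83, -1.36, 0], "twist": [0, 0, 5], "grip": -0.6},
  ],
)

```text
clock: 5.88
position: [0.5266, -0.0632, 0.2204]
ee_rot: [-3.062, -0.7, -0.001]
force: [0.2, 0.3, -0.4]
width: 0.797
```

jog_arm(
  moves=[
    {"xyz": [0, 0, 0], "twist": [0, 0, 0.9], "grip": -0.6},
    {"xyz": [0, 0, 0.2], "twist": [0, 0, 1.77], "grip": -0.6},
    {"xyz": [0, 0, 0.8], "twist": [0, 0, 1.77], "grip": -0.6},
    {"xyz": [0, 0, 1.2], "twist": [0, 0, 1.77], "grip": -0.6},
    {"xyz": [0, 0, 1.2], "twist": [0, 0, 1.77], "grip": -0.6},
  ],
)

```text
clock: 6.5
position: [0.5265, -0.0651, 0.1467]
ee_rot: [-3.133, -0.229, 0.005]
force: [-0.4, -0.2, 0.2]
width: 0.796
```

Run:
```python
from h import *
plan([.5301,-.0645,.105],8.2)
```

```text
t 6.5 pos [ 0.5265 -0.0651  0.1467] z [-0.003  0.    -1.   ] xang 8.3 F [-0.4 -0.2  0.2] w 73.2
xyz [ 0.06 -0.    0.7 ] twist [-0.    0.02  0.01] rows 0.6981170447714425
```

jog_arm(
  moves=[
    {"xyz": [0.05, 0, 0.35], "twist": [0, 0, 0], "grip": -0.6},
    {"xyz": [0.05, 0, 0.67], "twist": [0, 0, 0], "grip": -0.6},
    {"xyz": [0.05, 0, 0.67], "twist": [0, 0, 0], "grip": -0.35},
  ],
)

```text
clock: 6.88
position: [0.5307, -0.0648, 0.1078]
ee_rot: [-3.133, -0.231, 0.001]
force: [0.3, 0.3, -0.3]
width: 0.735
```

jog_arm(
  moves=[
    {"xyz": [0.02, 0.22, 0], "twist": [0, 0, -0.9], "grip": -0.35},
    {"xyz": [0.07, 0.44, 0], "twist": [0, 0, -1.8], "grip": -0.35},
    {"xyz": [0.15, 0.64, 0], "twist": [0, 0, -2.7], "grip": -0.35},
    {"xyz": [0.27, 0.83, 0], "twist": [0, 0, -3.6], "grip": -0.35},
    {"xyz": [0.42, 1.0, 0], "twist": [0, 0, -4.5], "grip": -0.35},
  ],
)

```text
clock: 7.5
position: [0.5654, -0.121, 0.1094]
ee_rot: [2.801, 1.419, 0.001]
force: [-0.7, 0.6, -0.7]
width: 0.674
```

jog_arm(
  moves=[
    {"xyz": [0.02, 0.22, 0], "twist": [0, 0, -0.9], "grip": -0.35},
    {"xyz": [0.07, 0.44, 0], "twist": [0, 0, -1.8], "grip": -0.35},
    {"xyz": [0.15, 0.64, 0], "twist": [0, 0, -2.7], "grip": -0.35},
    {"xyz": [0.27, 0.83, 0], "twist": [0, 0, -3.6], "grip": -0.35},
    {"xyz": [0.27, 0.83, 0], "twist": [0, 0, -3.6], "grip": -0.35},
  ],
)

```text
clock: 8.12
position: [0.6157, -0.1374, 0.109]
ee_rot: [2.232, 2.209, 0.002]
force: [-1.2, 0.3, 0.1]
width: 0.672
```

Run:
```python
from h import *
plan(None);look("t4")
```

```text
t 8.12 pos [ 0.6157 -0.1374  0.109 ] z [ 0.002 -0.    -1.   ] xang 89.4 F [-1.2  0.3  0.1] w 61.8
w [255.1, 153.0] 243 r 0.085 ang 57.8
w [306.6, 171.2] 83 r 0.08 ang -99.1
w [258.0, 186.2] 255 r 0.085 ang 129.4
o [286.0, 147.1] 60 r 0.064 ang -18.2
b [290.4, 195.0] 247 r 0.087 ang -160.7
```

jog_arm(
  moves=[
    {"xyz": [0, -0.05, 0], "twist": [0, 0, 0.2], "grip": -0.35},
    {"xyz": [0, -0.09, 0], "twist": [0, 0, 0.4], "grip": -0.35},
    {"xyz": [0.01, -0.13, 0], "twist": [0, 0, 0.55], "grip": -0.35},
    {"xyz": [0.01, -0.16, 0], "twist": [0, 0, 0.65], "grip": -0.35},
    {"xyz": [0.01, -0.18, 0], "twist": [0, 0, 0.73], "grip": -0.35},
  ],
)

```text
clock: 8.8
position: [0.6037, -0.1364, 0.1075]
ee_rot: [-2.367, -2.065, 0.0]
force: [1.0, -0.8, 1.2]
width: 0.675
```

jog_arm(
  moves=[
    {"xyz": [0, 0, 0], "twist": [0, 0, 0], "grip": -0.6},
    {"xyz": [0, 0, -0.5], "twist": [0, 0, 0], "grip": -0.6},
    {"xyz": [0, 0, -1], "twist": [0, 0, 0], "grip": -0.6},
    {"xyz": [0, 0, -1.5], "twist": [0, 0, 0], "grip": -0.6},
    {"xyz": [0, 0, -2], "twist": [0, 0, 0], "grip": -0.6},
  ],
)

```text
clock: 9.43
position: [0.6035, -0.1363, 0.2282]
ee_rot: [-2.365, -2.066, 0.001]
force: [-0.2, -0.4, -0.4]
width: 0.797
```

Run:
```python
from h import *
plan([.448,.306,.26],8);look("t5")
```

```text
t 9.43 pos [ 0.6035 -0.1363  0.2282] z [-0.001  0.    -1.   ] xang 82.3 F [-0.2 -0.4 -0.4] w 73.3
xyz [ 6.96 -3.56 -0.53] twist [-0.    0.    7.43] rows 7.831843305548346
w [257.6, 149.7] 248 r 0.085 ang 49.4
w [308.1, 167.3] 145 r 0.084 ang -90.7
w [279.1, 169.4] 15 r 0.006 ang 157.4
w [255.6, 182.9] 260 r 0.085 ang 121.2
o [289.4, 147.3] 98 r 0.067 ang -26.6
b [286.8, 196.4] 249 r 0.088 ang -168.1
```

Run:
```python
from h import *
q=lambda n,x,y,z:np.round(proj(n,[x,y,z]),1)
for z in(.175,.105,.06):print("side",(q("side",.4472,.3109,z)-[210,220])*6.667,"top",(q("top",.4472,.3109,z)-[110,125])*3.2+[384,0])
s=arm.get_image("side");t=arm.get_image("top")
a=cv2.resize(s[215:310,240:320],(505,600),interpolation=cv2.INTER_CUBIC)
b=cv2.resize(t[205:245,140:185],(295,262),interpolation=cv2.INTER_CUBIC)
c=cv2.resize(t[125:225,230:335],(295,281),interpolation=cv2.INTER_CUBIC)
o=np.zeros((600,800,3),np.uint8);o[:,:505]=a;o[:262,505:]=b;o[300:581,505:]=c;cv2.imwrite("pics/crop3.png",o)
```

```text
side [482.0241 121.3394] top [512.96 326.08]
side [476.6905 268.6801] top [533.76 327.36]
side [473.357  356.6845] top [545.6 328. ]
```

View pics/crop3.png

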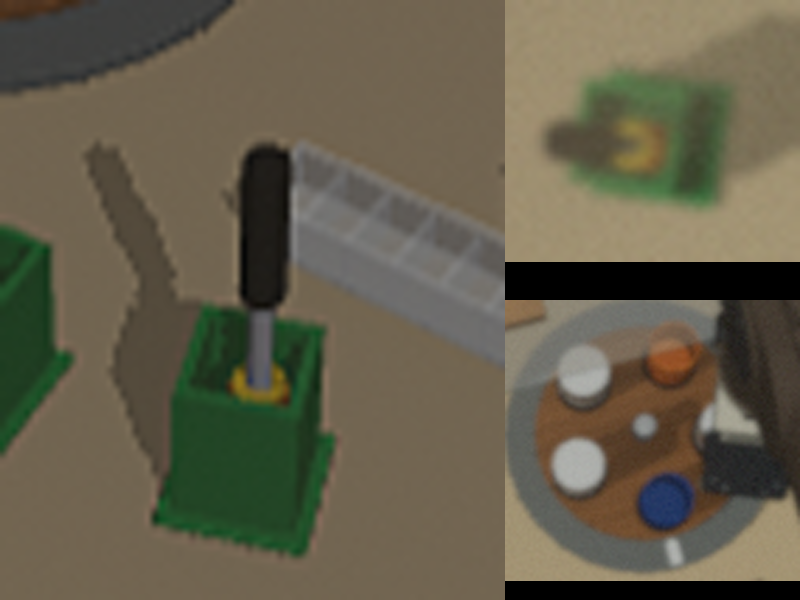

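The blue bottle stands at the pointer. The brush is vertical at (.447,.311), and both views agree. Moving to it.

Run:
```python
from h import *
plan([.447,.311,.25],82.3)
```

```text
t 9.57 pos [ 0.6045 -0.1362  0.2289] z [ 0.002 -0.    -1.   ] xang 82.3 F [ 0.4 -0.3 -0.6] w 73.7
xyz [ 7.03 -3.6  -0.36] twist [ 0.01  0.   -0.  ] rows 7.910258081918798
```

jog_arm(
  moves=[
    {"xyz": [0.88, -0.45, -0.3], "twist": [0, 0, 0], "grip": -0.6},
    {"xyz": [1.76, -0.9, -0.36], "twist": [0, 0, 0], "grip": -0.6},
    {"xyz": [2.64, -1.35, -0.36], "twist": [0, 0, 0], "grip": -0.6},
    {"xyz": [3.52, -1.8, -0.36], "twist": [0, 0, 0], "grip": -0.6},
    {"xyz": [4.4, -2.25, -0.36], "twist": [0, 0, 0], "grip": -0.6},
  ],
)

```text
clock: 10.2
position: [0.5042, 0.1445, 0.2481]
ee_rot: [-2.366, -2.066, 0.002]
force: [0.3, 1.5, -1.1]
width: 0.799
```

jog_arm(
  moves=[
    {"xyz": [0.88, -0.45, 0], "twist": [0, 0, 0], "grip": -0.6},
    {"xyz": [1.76, -0.9, 0], "twist": [0, 0, 0], "grip": -0.6},
    {"xyz": [2.4, -1.23, 0], "twist": [0, 0, 0], "grip": -0.6},
    {"xyz": [2.63, -1.35, 0], "twist": [0, 0, 0], "grip": -0.6},
    {"xyz": [2.63, -1.35, 0], "twist": [0, 0, 0], "grip": -0.6},
  ],
)

```text
clock: 10.82
position: [0.446, 0.3107, 0.2483]
ee_rot: [-2.364, -2.069, 0.002]
force: [0.5, -0.5, -0.2]
width: 0.804
```

Run:
```python
from h import *
plan([.447,.311,.137],82.3)
```

```text
t 10.82 pos [0.446  0.3107 0.2483] z [-0.001 -0.001 -1.   ] xang 82.4 F [ 0.5 -0.5 -0.2] w 73.9
xyz [0.01 0.02 1.85] twist [-0.01  0.01  0.01] rows 1.8547340713434928
```

jog_arm(
  moves=[
    {"xyz": [0, 0, 0.5], "twist": [0, 0, 0], "grip": -0.6},
    {"xyz": [0, 0, 1.0], "twist": [0, 0, 0], "grip": -0.6},
    {"xyz": [0, 0.01, 1.5], "twist": [0, 0, 0], "grip": -0.6},
    {"xyz": [0.01, 0.02, 1.85], "twist": [0, 0, 0], "grip": -0.6},
    {"xyz": [0.01, 0.02, 1.85], "twist": [0, 0, 0], "grip": -0.6},
  ],
)

```text
clock: 11.45
position: [0.4482, 0.308, 0.1363]
ee_rot: [2.368, 2.063, -0.006]
force: [-0.5, 0.1, 0.1]
width: 0.801
```

jog_arm(
  force=15,
  moves=[
    {"xyz": [0, 0, 0], "twist": [0, 0, 0], "grip": 0.3},
    {"xyz": [0, 0, 0], "twist": [0, 0, 0], "grip": 1},
    {"xyz": [0, 0, 0], "twist": [0, 0, 0], "grip": 1},
    {"xyz": [0, 0, 0], "twist": [0, 0, 0], "grip": 1},
    {"xyz": [0, 0, 0], "twist": [0, 0, 0], "grip": 1},
  ],
)

```text
clock: 12.08
position: [0.4479, 0.311, 0.1382]
ee_rot: [2.366, 2.067, 0.0]
force: [-0.1, -0.2, 0.6]
width: 0.306
```

Run:
```python
from h import *
plan([.447,.311,.30],82.3)
```

```text
t 12.07 pos [0.4479 0.311  0.1382] z [ 0. -0. -1.] xang 82.3 F [-0.1 -0.2  0.6] w 28.2
xyz [-0.   -0.01 -2.7 ] twist [ 0.  0. -0.] rows 2.6962264922934
```

Still closing (28 mm); a few more rows, then lift.

jog_arm(
  force=15,
  moves=[
    {"xyz": [0, 0, 0], "twist": [0, 0, 0], "grip": 1},
    {"xyz": [0, 0, 0], "twist": [0, 0, 0], "grip": 1},
    {"xyz": [0, 0, 0], "twist": [0, 0, 0], "grip": 1},
  ],
)

```text
clock: 12.45
position: [0.4478, 0.311, 0.1381]
ee_rot: [-2.366, -2.067, 0.0]
force: [0.4, -0.4, 0.2]
width: 0.194
```

jog_arm(
  moves=[
    {"xyz": [0, 0, -0.3], "twist": [0, 0, 0], "grip": 1},
    {"xyz": [0, 0, -0.9], "twist": [0, 0, 0], "grip": 1},
    {"xyz": [0, 0, -1.5], "twist": [0, 0, 0], "grip": 1},
    {"xyz": [0, 0, -2.1], "twist": [0, 0, 0], "grip": 1},
    {"xyz": [0, 0, -2.6], "twist": [0, 0, 0], "grip": 1},
  ],
)

```text
clock: 13.08
position: [0.4477, 0.3114, 0.2969]
ee_rot: [2.366, 2.067, 0.003]
force: [0.4, 0.5, -0.6]
width: 0.19
```

Run:
```python
from h import *
a=np.radians(193.8);F=C+.085*np.array([np.cos(a),np.sin(a)]);print(F)
plan([*F,.29],82.3)
s=arm.get_image("side");t=arm.get_image("top")
c=proj("side",[.447,.311,.23]);print(c)
o=np.zeros((500,800,3),np.uint8)
u,v=c.astype(int);o[:,:400]=cv2.resize(s[max(v-60,0):max(v-60,0)+125,u-50:u+50],(400,500),interpolation=cv2.INTER_CUBIC)
o[:480,400:]=cv2.resize(t[130:250,230:330],(400,480),interpolation=cv2.INTER_CUBIC);cv2.imwrite("pics/crop4.png",o);look("t6")
print("win",u-50,max(v-60,0))
```

```text
[ 0.53165359 -0.07267534]
t 13.07 pos [0.4477 0.3114 0.2969] z [ 0.001  0.001 -1.   ] xang 82.3 F [ 0.4  0.5 -0.6] w 17.5
xyz [-6.16  2.24  0.11] twist [ 0.01 -0.01 -0.  ] rows 6.553115045541283
[283.1207999  219.50850268]
w [257.3, 148.5] 184 r 0.088 ang 47.9
w [309.2, 169.7] 200 r 0.087 ang -95.5
w [255.7, 183.0] 159 r 0.085 ang 121.5
o [289.4, 146.5] 74 r 0.07 ang -25.8
b [286.8, 196.3] 249 r 0.087 ang -168.1
win 233 159
```

View pics/crop4.png

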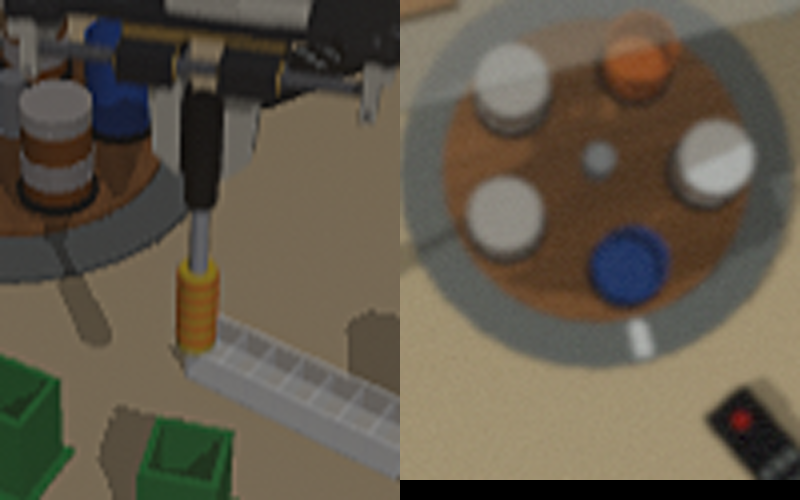

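The brush is held vertical and the caddy is empty. The blue bottle is still at the pointer. Moving over the mouth.

jog_arm(
  moves=[
    {"xyz": [-0.5, 0.18, 0], "twist": [0, 0, 0], "grip": 1},
    {"xyz": [-1.3, 0.47, 0], "twist": [0, 0, 0], "grip": 1},
    {"xyz": [-2.1, 0.76, 0], "twist": [0, 0, 0], "grip": 1},
    {"xyz": [-2.9, 1.05, 0], "twist": [0, 0, 0], "grip": 1},
    {"xyz": [-3.7, 1.34, 0], "twist": [0, 0, 0], "grip": 1},
  ],
)

```text
clock: 13.85
position: [0.4973, 0.0784, 0.2937]
ee_rot: [-2.366, -2.067, 0.001]
force: [0.5, 0.4, -0.2]
width: 0.194
```

jog_arm(
  moves=[
    {"xyz": [-0.8, 0.29, 0], "twist": [0, 0, 0], "grip": 1},
    {"xyz": [-1.6, 0.58, 0], "twist": [0, 0, 0], "grip": 1},
    {"xyz": [-2.2, 0.8, 0], "twist": [0, 0, 0], "grip": 1},
    {"xyz": [-2.46, 0.9, 0], "twist": [0, 0, 0], "grip": 1},
    {"xyz": [-2.46, 0.9, 0], "twist": [0, 0, 0], "grip": 1},
  ],
)

```text
clock: 14.48
position: [0.531, -0.0736, 0.2936]
ee_rot: [-2.367, -2.064, 0.001]
force: [-0.7, 0.4, -0.9]
width: 0.191
```

Run:
```python
from h import *
plan([.5315,-.0722,.186],82.3)
s=arm.get_image("side")
c=proj("side",[.5315,-.0722,.13]);u,v=c.astype(int);print(u-40,v-50,"tip pred",proj("side",[.5315,-.0722,.164]),"rim",proj("side",[.5315,-.0722,.109]))
cv2.imwrite("pics/crop5.png",cv2.resize(s[v-50:v+50,u-40:u+40],(480,600),interpolation=cv2.INTER_CUBIC))
```

```text
t 14.47 pos [ 0.531  -0.0736  0.2936] z [-0.001  0.001 -1.   ] xang 82.2 F [-0.7  0.4 -0.9] w 17.6
xyz [0.02 0.01 1.79] twist [-0.01 -0.   -0.01] rows 1.7934787154636394
221 111 tip pred [261.86394638 152.13178985] rim [261.87523762 167.33775503]
```

View pics/crop5.png

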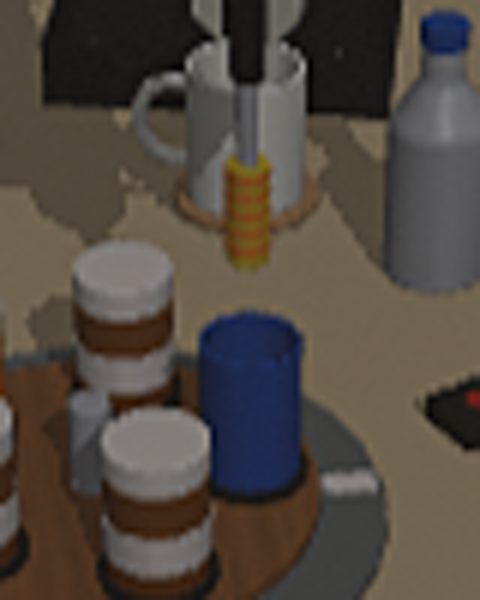

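The brush tip (248,265) hangs over the mouth (251,340), aligned. Dipping slowly.

jog_arm(
  moves=[
    {"xyz": [0.01, 0.01, 0.2], "twist": [0, 0, 0], "grip": 1},
    {"xyz": [0.02, 0.01, 0.45], "twist": [0, 0, 0], "grip": 1},
    {"xyz": [0.02, 0.01, 0.7], "twist": [0, 0, 0], "grip": 1},
    {"xyz": [0.02, 0.01, 0.95], "twist": [0, 0, 0], "grip": 1},
    {"xyz": [0.02, 0.01, 1.2], "twist": [0, 0, 0], "grip": 1},
  ],
)

```text
clock: 15.15
position: [0.5319, -0.0721, 0.2209]
ee_rot: [-2.366, -2.066, 0.0]
force: [0.2, 0.5, -0.8]
width: 0.194
```

jog_arm(
  moves=[
    {"xyz": [0, 0, 0.2], "twist": [0, 0, 0], "grip": 1},
    {"xyz": [0, 0, 0.4], "twist": [0, 0, 0], "grip": 1},
    {"xyz": [0, 0, 0.55], "twist": [0, 0, 0], "grip": 1},
    {"xyz": [0, 0, 0.6], "twist": [0, 0, 0], "grip": 1},
    {"xyz": [0, 0, 0.6], "twist": [0, 0, 0], "grip": 1},
  ],
)

```text
clock: 15.78
position: [0.5321, -0.0722, 0.1862]
ee_rot: [2.366, 2.067, 0.0]
force: [-0.0, 0.0, -1.1]
width: 0.19
```

Run:
```python
from h import *
plan([.5315,-.0722,.186],82.3);look("t7")
s=arm.get_image("side")
cv2.imwrite("pics/crop6.png",cv2.resize(s[111:211,221:301],(480,600),interpolation=cv2.INTER_CUBIC))
```

```text
t 15.78 pos [ 0.5321 -0.0722  0.1862] z [ 0.  0. -1.] xang 82.3 F [-0.   0.  -1.1] w 17.5
xyz [-0.   -0.01  0.  ] twist [ 0. -0. -0.] rows 0.011201935546603058
w [257.4, 149.9] 226 r 0.085 ang 50.0
w [255.7, 183.0] 243 r 0.085 ang 121.5
w [279.6, 201.2] 33 r 0.099 ang 178.0
o [289.2, 146.2] 67 r 0.07 ang -25.0
```

View pics/crop6.png

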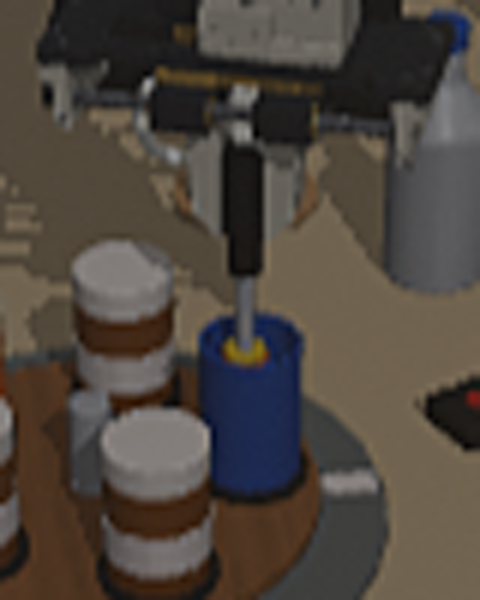

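The head is centred in the blue bottle, with the tip about 56 mm below the rim and no side force. Holding, then withdrawing.

jog_arm(
  moves=[
    {"xyz": [0, 0, 0], "twist": [0, 0, 0], "grip": 1},
    {"xyz": [0, 0, 0], "twist": [0, 0, 0], "grip": 1},
    {"xyz": [0, 0, 0], "twist": [0, 0, 0], "grip": 1},
    {"xyz": [0, 0, 0], "twist": [0, 0, 0], "grip": 1},
    {"xyz": [0, 0, 0], "twist": [0, 0, 0], "grip": 1},
  ],
)

```text
clock: 16.5
position: [0.5321, -0.0722, 0.1861]
ee_rot: [2.366, 2.067, -0.0]
force: [0.5, -0.4, -0.6]
width: 0.196
```

jog_arm(
  moves=[
    {"xyz": [0, 0, 0], "twist": [0, 0, 0], "grip": 1},
    {"xyz": [0, 0, 0], "twist": [0, 0, 0], "grip": 1},
    {"xyz": [0, 0, 0], "twist": [0, 0, 0], "grip": 1},
    {"xyz": [0, 0, 0], "twist": [0, 0, 0], "grip": 1},
    {"xyz": [0, 0, 0], "twist": [0, 0, 0], "grip": 1},
  ],
)

```text
clock: 17.12
position: [0.5321, -0.0722, 0.1861]
ee_rot: [2.366, 2.067, -0.0]
force: [0.0, 0.7, -0.7]
width: 0.192
```

jog_arm(
  moves=[
    {"xyz": [0, 0, -0.2], "twist": [0, 0, 0], "grip": 1},
    {"xyz": [0, 0, -0.5], "twist": [0, 0, 0], "grip": 1},
    {"xyz": [0, 0, -0.9], "twist": [0, 0, 0], "grip": 1},
    {"xyz": [0, 0, -1.3], "twist": [0, 0, 0], "grip": 1},
    {"xyz": [0, 0, -1.8], "twist": [0, 0, 0], "grip": 1},
  ],
)

```text
clock: 17.75
position: [0.532, -0.0721, 0.2962]
ee_rot: [2.366, 2.066, 0.001]
force: [0.0, 0.3, -0.1]
width: 0.193
```

Run:
```python
from h import *
plan([.4485,.312,.297],82.3)
```

```text
t 17.75 pos [ 0.532  -0.0721  0.2962] z [ 0.001 -0.    -1.   ] xang 82.3 F [ 0.   0.3 -0.1] w 17.8
xyz [ 6.16 -2.24 -0.02] twist [ 0.  0. -0.] rows 6.550438548762346
```

jog_arm(
  moves=[
    {"xyz": [0.5, -0.18, 0], "twist": [0, 0, 0], "grip": 1},
    {"xyz": [1.3, -0.47, 0], "twist": [0, 0, 0], "grip": 1},
    {"xyz": [2.1, -0.76, 0], "twist": [0, 0, 0], "grip": 1},
    {"xyz": [2.9, -1.05, 0], "twist": [0, 0, 0], "grip": 1},
    {"xyz": [3.7, -1.34, 0], "twist": [0, 0, 0], "grip": 1},
  ],
)

```text
clock: 18.38
position: [0.4819, 0.1603, 0.2958]
ee_rot: [2.366, 2.066, 0.003]
force: [0.1, 0.5, -0.9]
width: 0.19
```

jog_arm(
  moves=[
    {"xyz": [0.8, -0.29, 0], "twist": [0, 0, 0], "grip": 1},
    {"xyz": [1.6, -0.58, 0], "twist": [0, 0, 0], "grip": 1},
    {"xyz": [2.2, -0.8, 0], "twist": [0, 0, 0], "grip": 1},
    {"xyz": [2.46, -0.9, 0], "twist": [0, 0, 0], "grip": 1},
    {"xyz": [2.46, -0.9, 0], "twist": [0, 0, 0], "grip": 1},
  ],
)

```text
clock: 19.0
position: [0.4484, 0.3127, 0.2948]
ee_rot: [2.364, 2.069, 0.001]
force: [0.3, -0.6, 0.1]
width: 0.197
```

jog_arm(
  moves=[
    {"xyz": [0, 0, 0.3], "twist": [0, 0, 0], "grip": 1},
    {"xyz": [0, 0, 0.7], "twist": [0, 0, 0], "grip": 1},
    {"xyz": [0, 0, 1.1], "twist": [0, 0, 0], "grip": 1},
    {"xyz": [0, 0, 1.3], "twist": [0, 0, 0], "grip": 1},
    {"xyz": [0, 0, 1.3], "twist": [0, 0, 0], "grip": 1},
  ],
)

```text
clock: 19.62
position: [0.4487, 0.3107, 0.2151]
ee_rot: [2.367, 2.065, -0.003]
force: [0.3, -0.8, -0.6]
width: 0.194
```

Run:
```python
from h import *
plan([.4485,.312,.139],82.3)
s=arm.get_image("side");cv2.imwrite("pics/crop7.png",cv2.resize(s[215:310,240:320],(505,600),interpolation=cv2.INTER_CUBIC))
```

```text
t 19.62 pos [0.4487 0.3107 0.2151] z [-0.001 -0.001 -1.   ] xang 82.2 F [ 0.3 -0.8 -0.6] w 17.9
xyz [ 0.02 -0.    1.27] twist [-0.01  0.01 -0.01] rows 1.268677787246097
```

View pics/crop7.png

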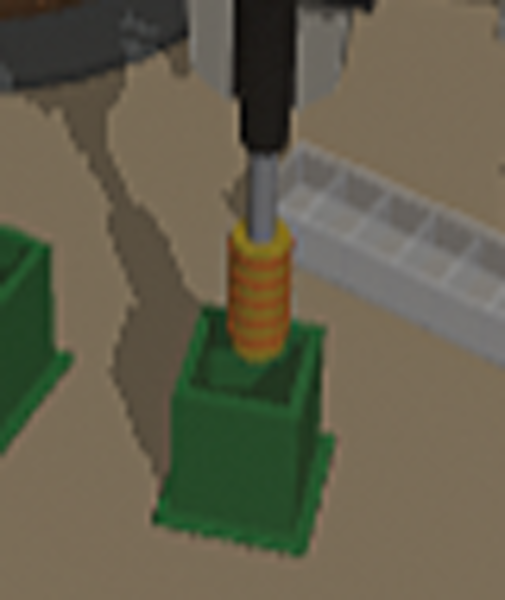

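The tip (258,352) is above the opening, centred at about (250,362). Lowering, then opening.

jog_arm(
  moves=[
    {"xyz": [0.01, 0, 0.3], "twist": [0, 0, 0], "grip": 1},
    {"xyz": [0.01, 0, 0.65], "twist": [0, 0, 0], "grip": 1},
    {"xyz": [0.01, 0, 1.0], "twist": [0, 0, 0], "grip": 1},
    {"xyz": [0.01, 0, 1.2], "twist": [0, 0, 0], "grip": 1},
    {"xyz": [0.01, 0, 1.26], "twist": [0, 0, 0], "grip": 1},
  ],
)

```text
clock: 20.3
position: [0.4485, 0.3126, 0.1398]
ee_rot: [-2.366, -2.067, 0.001]
force: [0.7, -0.1, -0.6]
width: 0.195
```

jog_arm(
  moves=[
    {"xyz": [0, 0, 0], "twist": [0, 0, 0], "grip": 1},
    {"xyz": [0, 0, 0], "twist": [0, 0, 0], "grip": 0.5},
    {"xyz": [0, 0, 0], "twist": [0, 0, 0], "grip": 0.2},
    {"xyz": [0, 0, 0], "twist": [0, 0, 0], "grip": -0.2},
    {"xyz": [0, 0, 0], "twist": [0, 0, 0], "grip": -0.4},
  ],
)

```text
clock: 20.92
position: [0.4487, 0.3128, 0.1406]
ee_rot: [2.366, 2.066, 0.0]
force: [-0.1, -0.2, 0.5]
width: 0.528
```

jog_arm(
  moves=[
    {"xyz": [0, 0, 0], "twist": [0, 0, 0], "grip": -0.5},
    {"xyz": [0, 0, -0.4], "twist": [0, 0, 0], "grip": -0.5},
    {"xyz": [0, 0, -0.9], "twist": [0, 0, 0], "grip": -0.5},
    {"xyz": [0, 0, -1.5], "twist": [0, 0, 0], "grip": -0.5},
    {"xyz": [0, 0, -2.2], "twist": [0, 0, 0], "grip": -0.5},
  ],
)

```text
clock: 21.55
position: [0.4484, 0.3124, 0.2733]
ee_rot: [-2.366, -2.067, 0.002]
force: [0.7, 0.4, -0.4]
width: 0.748
```

Run:
```python
from h import *
plan(None);look("t8")
s=arm.get_image("side");cv2.imwrite("pics/fin.png",cv2.resize(s[110:320,150:350],(571,600),interpolation=cv2.INTER_CUBIC))
```

```text
t 21.55 pos [0.4484 0.3124 0.2733] z [-0.001 -0.001 -1.   ] xang 82.3 F [ 0.7  0.4 -0.4] w 68.9
w [257.9, 149.1] 216 r 0.085 ang 48.1
w [309.1, 169.6] 208 r 0.087 ang -95.3
w [255.7, 183.1] 169 r 0.085 ang 121.7
o [289.5, 146.6] 86 r 0.069 ang -26.1
b [286.8, 196.3] 252 r 0.087 ang -168.1
```

View pics/fin.png

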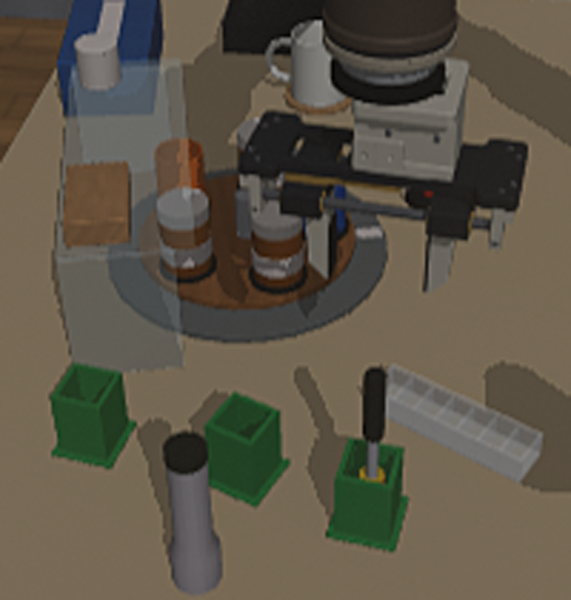

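The brush stands upright in its caddy at (373,480), released. The blue bottle's position is unchanged and the gripper is clear. Handing in.

```bash
python3 -c "
from cell import arm
print(arm.sign_off())"
```

```text
the job is handed in; nothing more can be done
None
```

The job is done and handed in at about 21.6 s of the 72 s allowed; the hand-in reports no verdict.

- **Carousel:** I turned it about 170° with two strokes, the open jaws caging a bottle each time. The second stroke overshot by about 8°, so I nudged it back.
- **Dip:** I took the brush from its caddy and dipped it about 56 mm below the blue bottle's rim, centred in the mouth. I held it there for over 1.2 s; the force reading stayed near 1 N.
- **Return:** The brush went back into its own caddy and was released.

**Last checks:**
- **Blue bottle:** The caps put it at about 193.7° against the pointer at 193.8°. The blue blob itself read 191.9°, a difference of under 3 mm at the bottle.
- **Brush and gripper:** The last side picture shows the brush upright in the caddy and the gripper well clear.
- **Bystanders:** The flashlight, organizer and mug look unmoved in that picture. The water bottle and remote were outside it, so I did not check them at the end; the arm never went down near them.

One move call was refused for a missing key, so one stroke ran in the air well above the bottles and touched nothing.

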